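Open the dispatch desk for writing

TASK

Get the small dispatch desk ready for writing: with its flap still shut, pull out both orange-knobbed supports, each until it comes up against its side plunger and the plunger snaps in, so that it stays out when let go; feel for the stop and do not drag the yellow plunger clamps along their rails. Then take the flap by its rail and lower it gently, without letting it drop, until it lies level on both supports, and let go. Leave the label roll, the tape roll, the cup and the carton where they are.

Things in the scene. Friction and masses are not known exactly. Their poses are not given: they have to be found in the camera images.
- desk: Bench-top desk with a drop front, screwed to the worktop: grey case 250 mm wide (y), 190 deep (x), 235 high. Origin on the worktop under the middle of the hinge line, at the front face; x points from the front to the back (the front looks along -x), y to the desk's left seen from the robot, z up. The shut flap stands right above the support knobs, so there is little room straight above them.
- hinge_mid (a point): Middle of the flap's hinge line, on the desk's front, 100 mm above the worktop; the hinge axis runs along the desk's y. It lies on the outer face of the flap, at its lower edge.
- rail_mid (a point): Middle of the flap's pull rail: round steel bar 12 mm thick along the desk's y, 108 mm long between its bends, 32 mm beyond the flap's free edge (26 mm clear gap) in the plane of the flap, 182 mm from the hinge axis and 6 mm inward of the plane of the flap's outer face. While shut it is 274 mm above the worktop, 39 mm above the desk's top.
- flap (a joint): Angle of the flap (rad): 0 shut (leaning back 15 degrees from upright), 1.83 level; it grows as the free edge swings up, forward and down towards the robot. Nearly free hinge: past 0.26 (upright) the flap falls by its own weight if let go, and without the supports it falls below level, to 2.22.
- knob_left (a point): Middle of the neck of the left support's orange mushroom knob (desk's +y side). The knob sticks out 45 mm along the desk's -x from the support's end face: neck 18 mm thick and about 32 mm long, then a head 32 mm across and 9 mm thick at its free end. This point is 19 mm in front of the support's end face, 80 mm above the worktop; with the support in, 21 mm in front of the desk's front.
- knob_right (a point): Centre of the orange knob of the right support (desk's -y side), the same as the left one; the knobs are 197 mm apart.
- bar_left (a joint): How far the left support is out (m): 0 is in; it slides along the desk's -x. Aluminium bar 21 mm wide, 33 high, its top at the height of the level flap's underside. A spring pulls it in with 2 N at 0, 2.5 N more per 100 mm, plus 1 to 2 N of friction. Unlocked, it slides back. It locks somewhere between 84 and 131 mm out, left and right differently: a firm stop, felt as a sudden rise of the pull.
- bar_right (a joint): The same for the right support (desk's -y side).
- lock_left (a joint): Travel of the left spring plunger (m), a black-knobbed pin in a yellow block that may be clamped anywhere along the slotted rail outside the desk's left cheek: about 0 while the pin rides on the support, about 0.007 once it has snapped into the support's notch. It works by itself; do not handle it. Then the support cannot go further out, nor back in beyond some 6 mm of play.
- lock_right (a joint): The same for the right plunger.
- roll_top: Bystander: white label roll, 68 mm across and 47 mm high, lying on the desk's top. Origin under its centre.
- tape: Bystander: brown tape roll, 116 mm across and 48 mm high, on the worktop left of the desk. Origin under its centre.
- cup: Bystander: blue cup, 66 mm across and 82 mm high, on the worktop left of the desk. Origin under its centre.
- carton: Bystander: small brown carton, 68x120x40 mm, on the worktop left of the desk. Origin under its centre.
- flap_edge (a point): Middle of the flap's free edge, half-way through its thickness. The flap is a wooden panel 250 mm wide, 150 mm from hinge to free edge, 12 mm thick, 0.3 to 0.55 kg with its rail.
- clamp_left (a joint): Slip of the left yellow clamp block along its rail (m): 0 as set, growing towards the front of the desk. The clamp holds by friction only and slips if the support is pulled against its stop with more than about 45 N.
- clamp_right (a joint): The same for the right clamp block.

How it is judged:
By the outcome, as a careful person would: the job done as asked, in the order asked, and still so for the second after the job is handed in, with the robot touching nothing.
It also fails if it takes over 69 s, if anything falls off the work surface, if the arm or the gripper's body presses on something with over 40 N, if the wrist force passes 120 N, or if a joint passes its speed limit or range.

ROBOT

A 7-joint arm with a two-finger parallel gripper is mounted at the origin on a cart in front of the work surface, level with it; the furniture and walls round the work are solid. World frame = base frame: x ahead of the robot, y to its left, z up, the work surface at z = 0. Lengths are in m, angles in rad, forces in N, time in s.
With the tool pointing down it reaches from about 0.35 to 0.775 m from the base axis. Payload 3.1 kg.
Tool frame: the origin (TCP) lies at the very end of the fingers, on their centre line; the grasp point (between the pads) lies env.grip_depth behind it (env.grip_depth is the distance from the TCP to the grasp point, in m); z points along the fingers, y is the direction in which the jaws open and shut (so a half turn about z gives the same grasp; the last joint's range is limited). The gripper opens to 85 mm and grips with 20 to 120 N. Pads are 22 mm wide; open, the fingers measure 114 mm over their backs; the gripper's body (76 mm by 85 mm) begins 54 mm behind the grasp point. The pads swing forward as they close: fully open they stand 13 mm farther back than shut.
Start: joints at [-1.186, 0.311, 0.014, 1.512, -0.004, 1.319, -0.027], TCP at [0.228, 0.501, 0.231] pointing down, gripper open.
Joint ranges: [-2.7, 2.7], [-0.3, 1.91], [-1.27, 1.3], [0.12, 2.57], [-1.44, 4.58], [0.2, 2.03], [-3.05, 3.05]. Speed limits (rad/s): [2.79, 2.79, 3.14, 3.14, 3.14, 3.14, 3.14].

INTERFACE

Orientations are given as a unit quaternion [w, x, y, z].
In Python, from station import env gives the robot as it stands. The module is installed in compiled form; this text tells all that it offers.
- The arm moves only by the tool send_rows, never from a script. Its argument "moves" is a list of rows, each a list of 3 entries, a list of its own where there are three numbers: the shift along the tool's x, y, z in m, then the turn about the tool's z in units of 6 degrees (1.0 is 6 degrees), then the finger opening in m, from 0 to 0.0854. In form: [[[tx, ty, tz], spin, gripper], ...]. A call has 1 to 10 rows; each row is the pose to reach, as a shift and turn from the pose commanded when the call began, along the tool's axes at that moment; what a row does not reach only later rows make up. A row lasts 1/12 s, in which the tool goes at most 41.7 mm and 7.16 degrees, less where a joint would pass 70% of its speed; a pose out of reach is approached as far as the arm can. A call with a gripper value outside its range is refused whole. The fingers move at their own pace and stop on an object; "force" is the grip in N (left out, the last holds). Time passes only in rows, so rows that repeat a pose let the fingers close. It gives the time, the measured TCP pose, the force and the opening at its end, in the units of the state.
- env.get_state(): the state, without advancing time (a new reading comes with each control period).
- env.grab_frame(name): name is "side" or "top" or "wrist"; returns a dict with "img" (400x640x3 uint8, red, green, blue), "depth" (400x640 float32, m along the optical axis (not along the pixel's ray), 0 where there is no reading), "mtx" (3x3 intrinsics, pixels), "eye" and "attitude" of the camera in the world. Camera axes: x right, y down, z forward; pixel columns grow to the right and rows downward; lengths in m; the calibration is good to about 2 mm. A picture is of the moment at which its call begins.
- env.finish_job(): hands the job in, once; it reports no verdict.
Trained networks look in a picture, given as the dict that the camera call returned (one of the last four; its "shot" number tells which), for a name from the list of things; names that differ only in an ending like _2 or _b are one class to them, and where a whole thing is asked for, a point or a joint stands for the part that bears it (a point fixed in the world has none). Each returns a list of dicts, best first, with "p" (0 to 1); they miss things now and then, are a little off and sometimes report something else, mostly with a low value. They report only what shows in the picture. A call takes as long as a camera call.
- env.search_frame(picture, query): "pixel" ([column, row] in pixels, amid what is visible of it).
- env.masks_of(picture, query): "pixels" (400x640 bool, what is visible of it) and "pixel" ([column, row] in pixels, amid what is visible of it).
The state is a dict: "clock": time; "joints": joint angles; "dq": joint speeds; "effort": joint torques, N m; "ee_pos": TCP position; "ee_rot": TCP orientation; "wrist_force": force on the tool from outside, world axes, zero at the start; "moment": the same for the moment, N m; "width": finger opening in m.
Only numpy, scipy, OpenCV 4.12 (cv2) and the standard library are available. Lean on these libraries where they do the work, as an engineer would, in place of code of your own. Each camera call takes 0.05 s, during which the arm holds its last target.

## Working session

There is one attempt and no reset: what is moved stays moved. The work goes in short steps, Python scripts to look and compute and a tool call to move; the robot and the scene stay as the last step left them, time stands still between calls to the robot, and variables do not carry over. Pictures are saved under pics/ and viewed, and the job is handed in when it is done.

Besides the shell and the picture viewer there is one more tool, called after "Call:" by a JSON object that holds its "api" and its "payload", one argument or row to a line. send_rows: Moves the arm, as the interface text tells. Its arguments: {"type":"object","properties":{"moves":{"type":"array"},"force":{"type":"number"}},"required":["moves"]}

```bash
mkdir -p pics; cat > h.py <<'E'
import numpy as np,cv2
from station import env
from scipy.spatial.transform import Rotation as R
def rot(q): return R.from_quat([q[1],q[2],q[3],q[0]]).as_matrix()
def att(f):
    a=np.array(f["attitude"]); return a if a.shape==(3,3) else rot(a)
def world(f,px,d=None):
    c,r=int(round(px[0])),int(round(px[1]))
    if d is None:
        w=f["depth"][max(0,r-1):r+2,max(0,c-1):c+2]; w=w[w>0]; d=np.median(w) if len(w) else np.nan
    K=np.array(f["mtx"]); p=np.array([(px[0]-K[0,2])/K[0,0],(px[1]-K[1,2])/K[1,1],1])*d
    return att(f)@p+np.array(f["eye"])
def cloud(f,m):
    r,c=np.nonzero(m&(f["depth"]>0)); d=f["depth"][r,c]; K=np.array(f["mtx"])
    p=np.stack([(c-K[0,2])/K[0,0]*d,(r-K[1,2])/K[1,1]*d,d],1)
    return p@att(f).T+np.array(f["eye"])
def proj(f,P):
    p=att(f).T@(np.array(P)-np.array(f["eye"])); K=np.array(f["mtx"]); return (K@(p/p[2]))[:2]
def save(f,n): cv2.imwrite("pics/"+n+".png",f["img"][:,:,::-1])
E
python3 - <<'E'
from h import *
np.set_printoptions(precision=4,suppress=True)
print(env.get_state(),env.grip_depth)
for n in("side","top","wrist"):
    f=env.grab_frame(n); save(f,n+"0"); print(n,f["eye"],f["attitude"],f["mtx"])
    for q in("knob_left","knob_right","rail_mid","hinge_mid","flap_edge","desk","roll_top","tape","cup","carton","lock_left","lock_right"):
        for d in env.search_frame(f,q)[:3]: print(q,round(d["p"],2),d["pixel"],world(f,d["pixel"]))
E
```

```text
{'clock': 0.0, 'joints': array([-1.1857,  0.3117,  0.014 ,  1.513 , -0.0044,  1.3192, -0.0272]), 'dq': array([-0.0004,  0.0014, -0.0004, -0.0006,  0.0008, -0.0007,  0.0019]), 'effort': array([  0.0003, -37.992 ,   0.1463, -23.0586,   0.0124,   0.0136,
        -0.    ]), 'ee_pos': array([0.2274, 0.5   , 0.2302]), 'ee_rot': array([-0.0002,  0.2118,  0.9773, -0.0011]), 'wrist_force': array([ 0.2307,  0.2636, -0.4891]), 'moment': array([-0.0096, -0.0439,  0.0268]), 'width': 0.08519445865626035} 0.0187
side [ 0.38   -0.705   0.5374] [-0.5354  0.8342 -0.1118  0.0705] [[378.4697   0.     318.3929]
 [  0.     378.4697 203.6614]
 [  0.       0.       1.    ]]
knob_left 0.53 [340.8, 243.8] [0.6301 0.0197 0.0833]
knob_right 0.69 [355.7, 298.3] [ 0.5949 -0.1753  0.0831]
knob_right 0.27 [290.5, 205.3] [0.5764 0.3557 0.039 ]
rail_mid 0.58 [376.8, 229.6] [ 0.6534 -0.1205  0.1912]
hinge_mid 0.57 [407.7, 258.9] [ 0.6738 -0.2094  0.1774]
flap_edge 0.76 [378.7, 228.2] [ 0.6546 -0.126   0.1969]
flap_edge 0.45 [408.4, 259.3] [ 0.6749 -0.21    0.1767]
flap_edge 0.37 [309.2, 221.2] [0.598  0.1983 0.0583]
d
[... 985 characters left out ...]
879]
desk 0.67 [343.1, 202.6] [0.6258 0.0257 0.0929]
desk 0.66 [390.2, 173.4] [ 0.6759 -0.0813  0.2413]
roll_top 0.7 [428.1, 151.6] [ 0.7217 -0.1668  0.2803]
roll_top 0.46 [271.9, 217.7] [0.5935 0.227  0.0037]
roll_top 0.15 [387.7, 180.8] [ 0.6658 -0.0811  0.2002]
tape 0.9 [252.0, 266.0] [0.4544 0.2804 0.0008]
cup 0.92 [272.1, 215.5] [0.6    0.2267 0.0029]
cup 0.73 [344.7, 201.0] [0.6312 0.021  0.0877]
carton 0.96 [220.4, 214.8] [0.5955 0.3687 0.041 ]
wrist [0.1628 0.5293 0.3748] [0.1205 0.832  0.5361 0.0769] [[331.3913   0.     317.4153]
 [  0.     331.3913 201.0246]
 [  0.       0.       1.    ]]
tape 0.64 [229.9, 359.6] [0.4024 0.2972 0.0263]
cup 0.73 [228.8, 356.8] [0.4007 0.2954 0.0223]
```

View pics/side0.png

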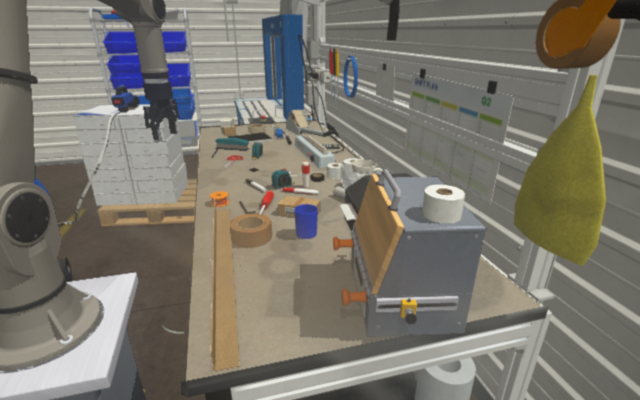

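View pics/top0.png

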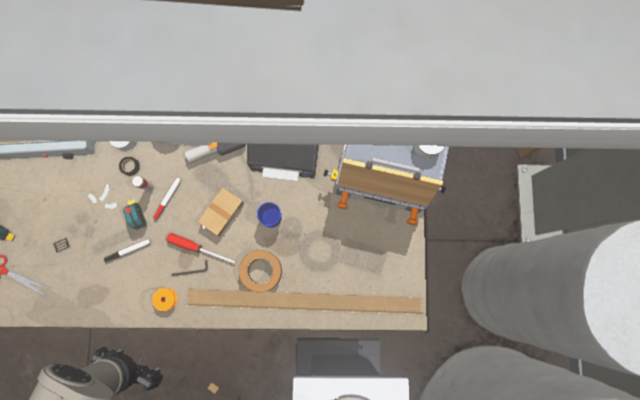

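The side view shows both knobs at (343,243) and (355,297), and the shut flap with its rail at (390,190). The tape, cup and carton are all left of the desk. Next I refine the desk pose.

```bash
python3 - <<'E'
from h import *
np.set_printoptions(precision=4,suppress=True)
for n in("side","top"):
    f=env.grab_frame(n)
    im=cv2.resize(f["img"][130:350,300:520] if n=="side" else f["img"][120:260,300:480],None,fx=2.6 if n=="side" else 4,fy=2.6 if n=="side" else 4,interpolation=cv2.INTER_CUBIC); cv2.imwrite(f"pics/{n}1.png",im[:,:,::-1])
    hsv=cv2.cvtColor(f["img"],cv2.COLOR_RGB2HSV)
    for q in("knob_left","knob_right"):
        for d in env.masks_of(f,q)[:2]:
            P=cloud(f,d["pixels"]); print(n,q,round(d["p"],2),d["pixel"],len(P),np.median(P,0),P.min(0),P.max(0))
    # orange knobs by colour
    m=((hsv[...,0]<12)&(hsv[...,1]>170)&(hsv[...,2]>90)).astype(np.uint8)
    k,l,s,c=cv2.connectedComponentsWithStats(m)
    for i in range(1,k):
        if s[i,4]>30:
            P=cloud(f,l==i); 
            if abs(np.median(P[:,2])-.08)<.04 and np.median(P[:,0])>.5: print("col",n,s[i],P.mean(0),P.min(0),P.max(0))
    if n=="side":
        m=np.zeros((400,640),bool); m[270:320,385:460]=1
        P=cloud(f,m); P=P[P[:,2]>.03]
        m2=np.zeros((400,640),bool); m2[235:280,410:460]=1
        P=cloud(f,m2); c=P.mean(0); u,s,v=np.linalg.svd(P-c,full_matrices=False); print("cheek n",v[2],c,s[2]/len(P)**.5, np.degrees(np.arctan2(v[2][1],v[2][0])))
        m2=np.zeros((400,640),bool); m2[225:255,375:388]=1
        P=cloud(f,m2); c=P.mean(0); u,s,v=np.linalg.svd(P-c,full_matrices=False); print("flap n",v[2],c,s[2]/len(P)**.5)
    else:
        m2=np.zeros((400,640),bool); m2[178:194,355:430]=1
        P=cloud(f,m2);  c=P.mean(0); u,s,v=np.linalg.svd(P-c,full_matrices=False); print("flap n",v[2],c,s[2]/len(P)**.5)
    A=cloud(f,np.ones((400,640),bool)); s=(A[:,2]>.262)&(A[:,2]<.30)&(A[:,0]>.55)&(A[:,0]<.75)&(A[:,1]<.05)&(A[:,1]>-.2)
    Q=A[s]; print("rail",n,len(Q)); 
    if len(Q): 
        Q=Q[np.argsort(Q[:,1])]; print(Q[::max(1,len(Q)//30)])
E
```

```text
side knob_left 0.65 [340.9, 242.7] 219 [0.6365 0.0189 0.0852] [ 0.6122 -0.0266 -0.0025] [0.6972 0.1859 0.1024]
side knob_right 0.83 [356.2, 296.6] 290 [ 0.5918 -0.1738  0.0868] [ 0.5696 -0.1839  0.0003] [ 0.6283 -0.0506  0.0972]
cheek n [-0.2165 -0.9763 -0.0023] [ 0.7193 -0.22    0.1795] 0.0009262624474450827 -102.50248618949576
flap n [ 0.9442 -0.208  -0.2554] [ 0.6461 -0.1563  0.1909] 0.00041659845508297186
rail side 635
[[ 0.7322 -0.1999  0.2723]
 [ 0.7374 -0.1987  0.2804]
 [ 0.7286 -0.1963  0.2731]
 [ 0.7263 -0.1944  0.2706]
 [ 0.7471 -0.1925  0.2804]
 [ 0.7233 -0.1907  0.2675]
 [ 0.7344 -0.1883  0.2801]
 [ 0.7431 -0.1866  0.2802]
 [ 0.7212 -0.1846  0.2669]
 [ 0.7418 -0.1824  0.2805]
 [ 0.7337 -0.1799  0.2804]
 [ 0.739  -0.1775  0.2807]
 [ 0.7198 -0.1738  0.2814]
 [ 0.7192 -0.1705  0.2706]
 [ 0.7196 -0.1675  0.2807]
 [ 0.7258 -0.1636  0.2803]
 [ 0.7216 -0.1588  0.2731]
 [ 0.7416 -0.1534  0.2802]
 [ 0.6744 -0.1499  0.2652]
 [ 0.6712 -0.1486  0.265 ]
 [ 0.6699 -0.147   0.2664]
 [ 0.6777 -0.1443  0.2798]
 [ 0.7477 -0.1397  0.2801]
 [ 0.6813 -0.1287  0.281 ]
 [ 0.6782 -0.1152  0.2761
[... 623 characters left out ...]
 0.7286 -0.1744  0.2786]
 [ 0.7282 -0.1717  0.2799]
 [ 0.7192 -0.1673  0.2767]
 [ 0.723  -0.1642  0.2806]
 [ 0.7283 -0.1599  0.279 ]
 [ 0.7308 -0.1551  0.2788]
 [ 0.6712 -0.1506  0.2708]
 [ 0.7328 -0.1477  0.2803]
 [ 0.6672 -0.1442  0.2667]
 [ 0.6753 -0.1406  0.2845]
 [ 0.6805 -0.134   0.2828]
 [ 0.6777 -0.1262  0.2733]
 [ 0.6804 -0.1174  0.2822]
 [ 0.6806 -0.1105  0.281 ]
 [ 0.6855 -0.1036  0.2804]
 [ 0.6877 -0.0963  0.2813]
 [ 0.6901 -0.0892  0.2812]
 [ 0.6898 -0.0819  0.282 ]
 [ 0.696  -0.0734  0.276 ]
 [ 0.6976 -0.0658  0.2793]
 [ 0.6933 -0.059   0.2764]
 [ 0.6929 -0.0516  0.2774]
 [ 0.6994 -0.0441  0.2805]
 [ 0.7016 -0.0369  0.2813]
 [ 0.6959 -0.0305  0.2743]
 [ 0.6936 -0.0245  0.2631]]
```

```bash
cat >> h.py <<'E'
yaw=np.radians(-12.45); ex=np.array([np.cos(yaw),np.sin(yaw),0]); ey=np.array([-np.sin(yaw),np.cos(yaw),0]); O=.640*ex+.0635*ey
def D(x,y,z): return O+x*ex+y*ey+np.array([0,0,z])
def todesk(P): q=np.array(P)-O; return np.array([q@ex,q@ey,q[2]]) if q.ndim==1 else np.stack([q@ex,q@ey,q[:,2]],1)
def shift(P):
    s=env.get_state(); return rot(s["ee_rot"]).T@(np.array(P)-s["ee_pos"])
E
python3 - <<'E'
from h import *
np.set_printoptions(precision=4,suppress=True)
for n in("side","top"):
    f=env.grab_frame(n)
    Q=todesk(cloud(f,np.ones((400,640),bool)))
    for sg in(1,-1):
        s=(Q[:,0]<-.012)&(Q[:,0]>-.07)&(abs(Q[:,1]-sg*.0985)<.03)&(Q[:,2]>.055)&(Q[:,2]<.11)
        if s.sum(): print(n,sg,s.sum(),Q[s].min(0),Q[s].max(0)); h=s&(Q[:,0]<-.035); print(" head",Q[h].min(0),Q[h].max(0))
    s=(abs(Q[:,1])<.05)&(Q[:,2]>.262)&(Q[:,2]<.295)&(Q[:,0]>0)&(Q[:,0]<.08); print("rail",Q[s].min(0),Q[s].max(0),Q[s].mean(0))
s=env.get_state(); T=rot(s["ee_rot"]); print("tool x ang",np.degrees(np.arctan2(T[1,0],T[0,0])),T)
print("above left",shift(D(-.0425,.0985,.18)))
E
```

```text
side 1 146 [-0.0465  0.0821  0.0706] [-0.012   0.1049  0.0977]
 head [-0.0465  0.0821  0.0706] [-0.035   0.1049  0.0977]
side -1 232 [-0.0468 -0.1142  0.0715] [-0.0124 -0.091   0.0971]
 head [-0.0468 -0.1142  0.0715] [-0.0353 -0.091   0.0971]
rail [ 0.047  -0.0496  0.2723] [0.058  0.0496 0.282 ] [ 0.0508 -0.003   0.2791]
top 1 112 [-0.0486  0.0827  0.0716] [-0.0121  0.1119  0.101 ]
 head [-0.0486  0.0827  0.0716] [-0.0357  0.1119  0.101 ]
top -1 116 [-0.0488 -0.1134  0.076 ] [-0.013  -0.0848  0.0995]
 head [-0.0488 -0.1134  0.076 ] [-0.035  -0.0848  0.0995]
rail [ 0.0451 -0.0497  0.2705] [0.0576 0.0497 0.2873] [ 0.0508 -0.0002  0.2791]
tool x ang 155.54945249508413 [[-0.9103  0.4139  0.    ]
 [ 0.4139  0.9103  0.0001]
 [-0.      0.0001 -1.    ]]
above left [-0.5507 -0.2673  0.0513]
```

View pics/side1.png

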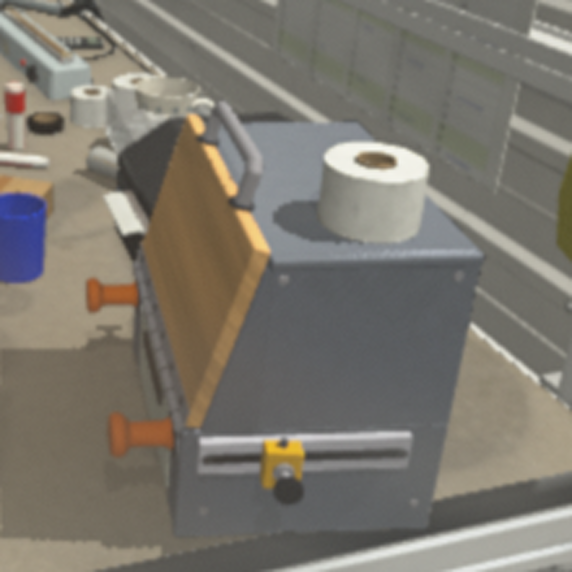

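View pics/top1.png

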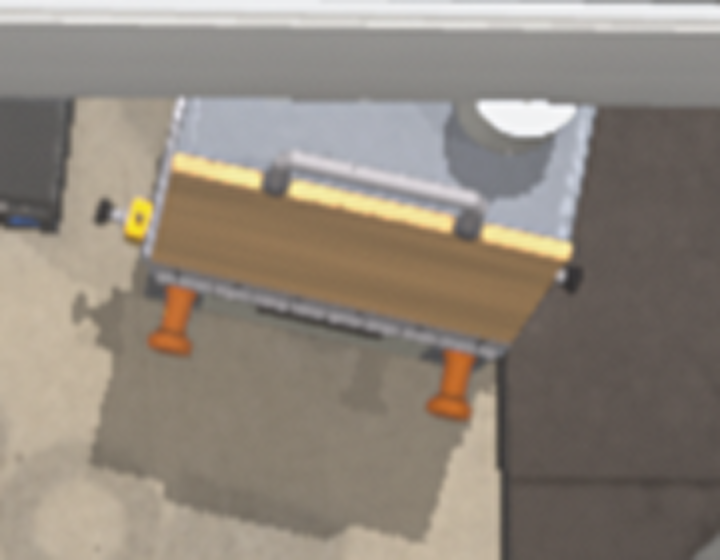

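The desk pose fits the known sizes: heads at x≈-0.047 in the desk frame, rail at z≈0.274, and knobs at y≈±0.098. I'm moving above the left knob.

Call:
{"api": "send_rows", "payload": {
  "moves": [
    [[-0.275, -0.134, 0.02], -1.0, 0.06],
    [[-0.275, -0.134, 0.02], -2.0, 0.06],
    [[-0.275, -0.134, 0.02], -2.0, 0.06],
    [[-0.551, -0.267, 0.03], -2.0, 0.06],
    [[-0.551, -0.267, 0.03], -2.0, 0.06],
    [[-0.551, -0.267, 0.04], -2.0, 0.06],
    [[-0.551, -0.267, 0.05], -2.0, 0.06],
    [[-0.551, -0.267, 0.05], -2.0, 0.06],
    [[-0.551, -0.267, 0.05], -2.0, 0.06],
    [[-0.551, -0.267, 0.05], -2.0, 0.06]
  ],
  "force": 30
}}

```text
clock: 3.18
ee_pos: [0.494, 0.1794, 0.2006]
ee_rot: [0.0, 0.108, 0.994, 0.0]
wrist_force: [0.4, 1.5, -0.7]
width: 0.0601
```

```bash
python3 - <<'E'
from h import *
print(shift(D(-.0425,.0985,.18)), todesk(env.get_state()["ee_pos"]), np.degrees(2*np.arctan2(.994,.108)))
E
```

```text
[-0.15377042 -0.11968645  0.02062178] [-0.19631817  0.21812806  0.20060452] 167.59805800774183
```

Call:
{"api": "send_rows", "payload": {
  "moves": [
    [[-0.077, -0.06, 0.01], 0, 0.06],
    [[-0.077, -0.06, 0.01], 0, 0.06],
    [[-0.077, -0.06, 0.01], 0, 0.06],
    [[-0.154, -0.12, 0.02], 0, 0.06],
    [[-0.154, -0.12, 0.02], 0, 0.06],
    [[-0.154, -0.12, 0.02], 0, 0.06],
    [[-0.154, -0.12, 0.02], 0, 0.06]
  ]
}}

```text
clock: 3.77
ee_pos: [0.6192, 0.0235, 0.1795]
ee_rot: [0.0, 0.113, 0.994, -0.003]
wrist_force: [-0.3, -0.7, -0.5]
width: 0.0602
```

```bash
python3 - <<'E'
from h import *
print(todesk(env.get_state()["ee_pos"]))
f=env.grab_frame("wrist"); save(f,"w2")
print([ (d["p"],d["pixel"]) for d in env.search_frame(f,"knob_left")[:3]])
E
```

```text
[-0.040467    0.09291705  0.17947382]
[(0.92, [329.4, 219.6])]
```

View pics/w2.png

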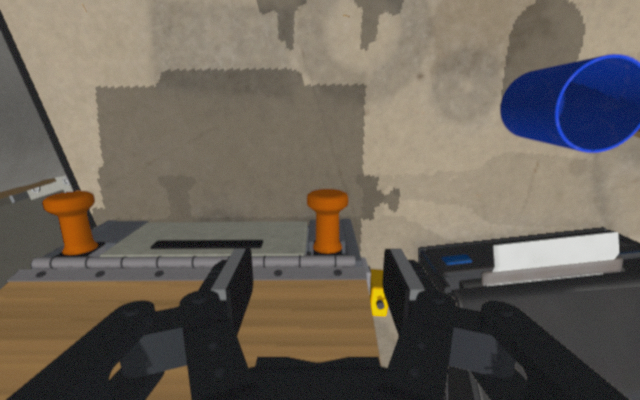

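The wrist view shows the left knob at (328,215), roughly between the fingers, so I descend astride its head.

Call:
{"api": "send_rows", "payload": {
  "moves": [
    [[0, 0, 0], 0, 0.06],
    [[0, 0, 0.03], 0, 0.06],
    [[0, 0, 0.06], 0, 0.06],
    [[0, 0, 0.08], 0, 0.06],
    [[0, 0, 0.1], 0, 0.06],
    [[0, 0, 0.12], 0, 0.06],
    [[0, 0, 0.12], 0, 0.06],
    [[0, 0, 0.12], 0, 0.06]
  ]
}}

```text
clock: 4.53
ee_pos: [0.616, 0.0328, 0.0599]
ee_rot: [-0.001, 0.107, 0.994, 0.0]
wrist_force: [-0.4, 0.5, 0.2]
width: 0.0601
```

```bash
python3 - <<'E'
from h import *
print(todesk(env.get_state()["ee_pos"]))
f=env.grab_frame("wrist"); save(f,"w3")
f=env.grab_frame("side"); cv2.imwrite("pics/s3.png",cv2.resize(f["img"][130:350,260:520],None,fx=2.6,fy=2.6)[:,:,::-1])
E
```

```text
[-0.04553575  0.10138322  0.05990712]
```

View pics/w3.png

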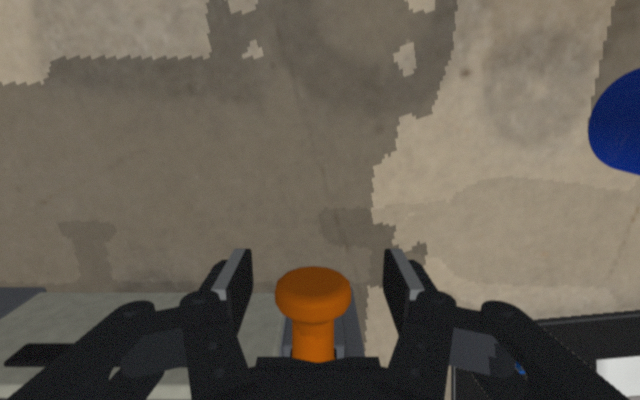

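View pics/s3.png

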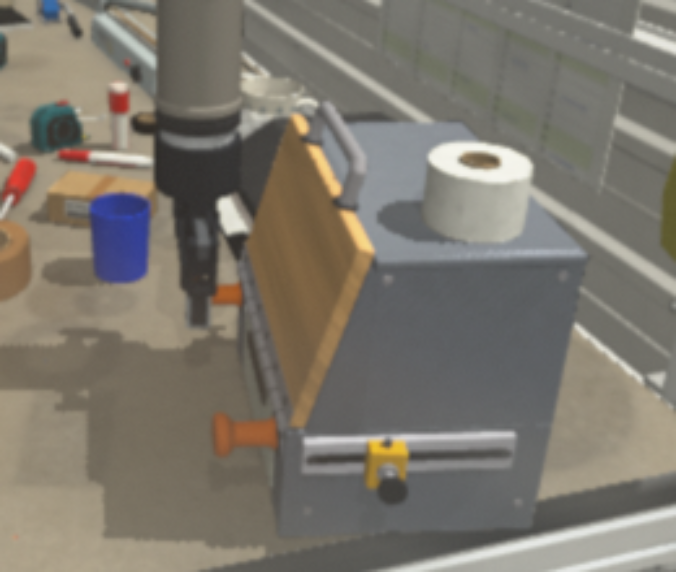

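The fingers straddle the left head, at (312,290) in the wrist view. I centre on it and close.

Call:
{"api": "send_rows", "payload": {
  "moves": [
    [[-0.003, -0.003, 0], 0, 0.05],
    [[-0.003, -0.003, 0], 0, 0.04],
    [[-0.003, -0.003, 0], 0, 0.02],
    [[-0.003, -0.003, 0], 0, 0.02],
    [[-0.003, -0.003, 0], 0, 0.02],
    [[-0.003, -0.003, 0], 0, 0.02]
  ],
  "force": 40
}}

```text
clock: 5.13
ee_pos: [0.6221, 0.0295, 0.0629]
ee_rot: [0.003, 0.108, 0.994, 0.002]
wrist_force: [0.5, 3.1, 5.7]
width: 0.0307
```

```bash
python3 - <<'E'
from h import *
s=env.get_state();print(todesk(s["ee_pos"]),s["wrist_force"],s["width"])
E
```

```text
[-0.03892308  0.09939569  0.06293527] [0.47315022 3.07913975 5.74390576] 0.030659216368055246
```

The head is gripped (width 30.7 mm). I start pulling.

Call:
{"api": "send_rows", "payload": {
  "moves": [
    [[0.01, 0, 0], 0, 0.02],
    [[0.02, 0, 0], 0, 0.02],
    [[0.03, 0, 0], 0, 0.02],
    [[0.04, 0, 0], 0, 0.02],
    [[0.05, 0, 0], 0, 0.02],
    [[0.06, 0, 0], 0, 0.02],
    [[0.065, 0, 0], 0, 0.02],
    [[0.07, 0, 0], 0, 0.02]
  ]
}}

```text
clock: 5.8
ee_pos: [0.5565, 0.044, 0.063]
ee_rot: [0.006, 0.108, 0.994, 0.002]
wrist_force: [7.4, 3.9, -0.8]
width: 0.0301
```

```bash
cat > st.py <<'E'
from h import *
np.set_printoptions(precision=4,suppress=True)
s=env.get_state();print(todesk(s["ee_pos"]),"Fdesk",s["wrist_force"]@ex,s["wrist_force"]@ey,s["wrist_force"][2],s["width"],s["clock"])
E
python3 - <<'E'
import st
from h import *
f=env.grab_frame("side"); cv2.imwrite("pics/s4.png",cv2.resize(f["img"][130:350,260:520],None,fx=2.6,fy=2.6)[:,:,::-1])
import importlib; importlib.reload(st)
E
```

```text
[-0.1061  0.0994  0.063 ] Fdesk 6.411735594084611 5.459383037100011 -0.8340419877869896 0.030104972502823037 5.8
[-0.1074  0.0994  0.0629] Fdesk 3.082986842099804 4.4486311577419535 2.005514455516108 0.030307128379905658 5.85
```

View pics/s4.png

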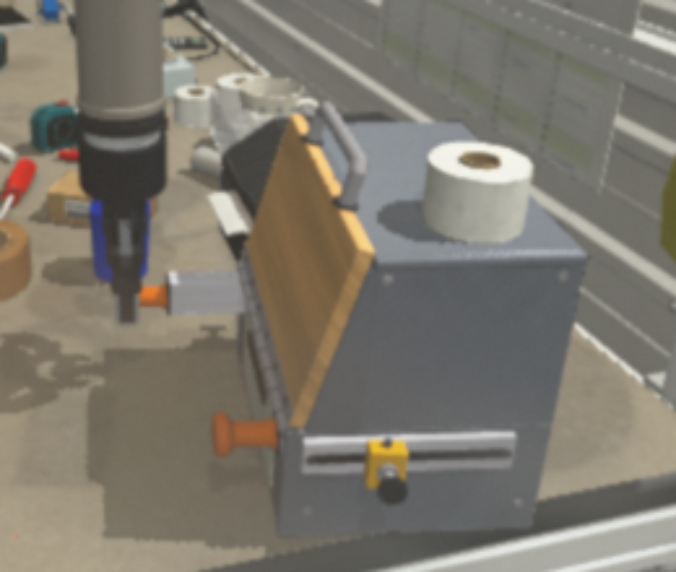

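The left support is about 66 mm out and pulling with 3–6 N. I continue slowly.

Call:
{"api": "send_rows", "payload": {
  "moves": [
    [[0.004, 0, 0], 0, 0.02],
    [[0.008, 0, 0], 0, 0.02],
    [[0.011, 0, 0], 0, 0.02],
    [[0.014, 0, 0], 0, 0.02]
  ]
}}

```text
clock: 6.18
ee_pos: [0.5431, 0.0469, 0.063]
ee_rot: [0.006, 0.108, 0.994, 0.002]
wrist_force: [7.2, 3.6, 0.0]
width: 0.0305
```

Call:
{"api": "send_rows", "payload": {
  "moves": [
    [[0.002, 0, 0], 0, 0.02],
    [[0.004, 0, 0], 0, 0.02],
    [[0.006, 0, 0], 0, 0.02]
  ]
}}

```text
clock: 6.43
ee_pos: [0.5373, 0.0482, 0.063]
ee_rot: [0.006, 0.108, 0.994, 0.002]
wrist_force: [5.2, 2.9, 0.9]
width: 0.0297
```

Call:
{"api": "send_rows", "payload": {
  "moves": [
    [[0.002, 0, 0], 0, 0.02],
    [[0.004, 0, 0], 0, 0.02],
    [[0.006, 0, 0], 0, 0.02]
  ]
}}

```text
clock: 6.68
ee_pos: [0.5317, 0.0494, 0.063]
ee_rot: [0.006, 0.108, 0.994, 0.002]
wrist_force: [6.7, 3.3, -0.1]
width: 0.0301
```

```bash
python3 st.py
```

```text
[-0.1315  0.0994  0.063 ] Fdesk 5.797570278023698 4.647120617958343 -0.11286876229384035 0.03012463104629203 6.6833
```

About 91 mm out, and still free.

Call:
{"api": "send_rows", "payload": {
  "moves": [
    [[0.002, 0, 0], 0, 0.02],
    [[0.004, 0, 0], 0, 0.02],
    [[0.006, 0, 0], 0, 0.02]
  ]
}}

```text
clock: 6.93
ee_pos: [0.5259, 0.0507, 0.063]
ee_rot: [0.006, 0.108, 0.994, 0.002]
wrist_force: [6.6, 2.7, 1.0]
width: 0.0302
```

Call:
{"api": "send_rows", "payload": {
  "moves": [
    [[0.002, 0, 0], 0, 0.02],
    [[0.004, 0, 0], 0, 0.02],
    [[0.006, 0, 0], 0, 0.02]
  ]
}}

```text
clock: 7.18
ee_pos: [0.5201, 0.052, 0.063]
ee_rot: [0.006, 0.108, 0.994, 0.002]
wrist_force: [6.5, 2.4, -0.0]
width: 0.0299
```

Call:
{"api": "send_rows", "payload": {
  "moves": [
    [[0.002, 0, 0], 0, 0.02],
    [[0.004, 0, 0], 0, 0.02],
    [[0.006, 0, 0], 0, 0.02]
  ]
}}

```text
clock: 7.43
ee_pos: [0.5144, 0.0532, 0.063]
ee_rot: [0.006, 0.108, 0.994, 0.002]
wrist_force: [6.7, 3.3, -0.0]
width: 0.0302
```

Call:
{"api": "send_rows", "payload": {
  "moves": [
    [[0.002, 0, 0], 0, 0.02],
    [[0.004, 0, 0], 0, 0.02],
    [[0.006, 0, 0], 0, 0.02]
  ]
}}

```text
clock: 7.68
ee_pos: [0.5086, 0.0545, 0.063]
ee_rot: [0.006, 0.108, 0.994, 0.002]
wrist_force: [6.5, 2.5, -1.1]
width: 0.0301
```

Call:
{"api": "send_rows", "payload": {
  "moves": [
    [[0.002, 0, 0], 0, 0.02],
    [[0.004, 0, 0], 0, 0.02]
  ]
}}

```text
clock: 7.85
ee_pos: [0.5047, 0.0554, 0.063]
ee_rot: [0.006, 0.108, 0.994, 0.002]
wrist_force: [6.6, 3.2, 1.6]
width: 0.0299
```

Call:
{"api": "send_rows", "payload": {
  "moves": [
    [[0.002, 0, 0], 0, 0.02],
    [[0.004, 0, 0], 0, 0.02]
  ]
}}

```text
clock: 8.02
ee_pos: [0.4995, 0.0566, 0.0629]
ee_rot: [0.005, 0.108, 0.994, 0.002]
wrist_force: [5.4, 2.7, 3.1]
width: 0.0305
```

Call:
{"api": "send_rows", "payload": {
  "moves": [
    [[0.002, 0, 0], 0, 0.02],
    [[0.003, 0, 0], 0, 0.02]
  ]
}}

```text
clock: 8.18
ee_pos: [0.4974, 0.057, 0.0629]
ee_rot: [0.006, 0.108, 0.994, 0.002]
wrist_force: [7.3, 3.5, -0.1]
width: 0.0304
```

```bash
python3 st.py
```

```text
[-0.1665  0.0994  0.0629] Fdesk 6.413314076586673 5.030414579672708 -0.14557682685395534 0.030384525034746708 8.1833
```

Call:
{"api": "send_rows", "payload": {
  "moves": [
    [[0.002, 0, 0], 0, 0.02],
    [[0.003, 0, 0], 0, 0.02]
  ]
}}

```text
clock: 8.35
ee_pos: [0.4947, 0.0576, 0.063]
ee_rot: [0.006, 0.108, 0.994, 0.002]
wrist_force: [7.6, 2.7, 0.4]
width: 0.0302
```

```bash
python3 - <<'E'
import st
from h import *
f=env.grab_frame("side"); cv2.imwrite("pics/s5.png",cv2.resize(f["img"][130:350,260:520],None,fx=2.6,fy=2.6)[:,:,::-1])
Q=todesk(cloud(f,np.ones((400,640),bool)))
s=(abs(Q[:,1]-.0985)<.02)&(Q[:,2]>.06)&(Q[:,2]<.11)&(Q[:,0]>-.15)&(Q[:,0]<-.03)
print(np.sort(Q[s][:,0])[:8])
E
```

```text
[-0.1694  0.0994  0.063 ] Fdesk 6.799829481684828 4.285349311165438 0.3526579713403447 0.03020415916730951 8.35
[-0.1498 -0.1498 -0.1498 -0.1498 -0.1497 -0.1497 -0.1478 -0.1476]
```

View pics/s5.png

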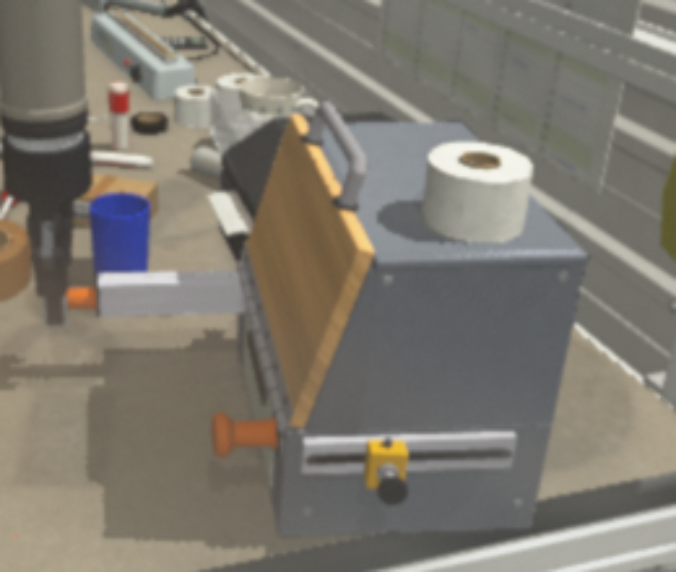

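Call:
{"api": "send_rows", "payload": {
  "moves": [
    [[0.002, 0, 0], 0, 0.02],
    [[0.003, 0, 0], 0, 0.02]
  ]
}}

```text
clock: 8.57
ee_pos: [0.4929, 0.058, 0.063]
ee_rot: [0.008, 0.108, 0.994, 0.002]
wrist_force: [10.3, 4.0, -3.7]
width: 0.0299
```

```bash
python3 - <<'E'
import st
from h import *
f=env.grab_frame("side")
Q=todesk(cloud(f,np.ones((400,640),bool))); col=f["img"].reshape(-1,3)[(f["depth"]>0).ravel()].astype(int)
s=(abs(Q[:,1]-.0985)<.02)&(Q[:,2]>.06)&(Q[:,2]<.11)&(Q[:,0]>-.18)&(Q[:,0]<-.03)&(abs(col[:,0]-col[:,2])<25)&(col[:,0]>110)
print(np.sort(Q[s][:,0])[:20])
E
```

```text
[-0.1712  0.0994  0.063 ] Fdesk 9.20869719578779 6.09662895060181 -3.695858265804749 0.029872586956622187 8.5667
[-0.1799 -0.1795 -0.179  -0.1755 -0.1686 -0.164  -0.1613 -0.161  -0.1593
 -0.1592 -0.134  -0.1332 -0.1332 -0.1332 -0.1331 -0.1316 -0.1315 -0.1315
 -0.1314 -0.1313]
```

Call:
{"api": "send_rows", "payload": {
  "moves": [
    [[0.001, 0, 0], 0, 0.02],
    [[0.002, 0, 0], 0, 0.02],
    [[0.002, 0, 0], 0, 0.02]
  ]
}}

```text
clock: 8.87
ee_pos: [0.4927, 0.0581, 0.0631]
ee_rot: [0.009, 0.108, 0.994, 0.002]
wrist_force: [12.9, 2.4, -5.3]
width: 0.03
```

```bash
python3 st.py
```

```text
[-0.1714  0.0994  0.0631] Fdesk 12.057432343545406 5.122621230364437 -5.336267146326228 0.02996577618417146 8.8667
```

The position is fixed and the force is rising, which is the stop. A touch more pull, then I let the support back and check the lock.

Call:
{"api": "send_rows", "payload": {
  "moves": [
    [[0.002, 0, 0], 0, 0.02],
    [[0.004, 0, 0], 0, 0.02],
    [[0.004, 0, 0], 0, 0.02]
  ]
}}

```text
clock: 9.12
ee_pos: [0.4924, 0.0582, 0.0632]
ee_rot: [0.013, 0.109, 0.994, 0.002]
wrist_force: [20.5, 1.8, -14.0]
width: 0.0299
```

```bash
python3 st.py
```

```text
[-0.1717  0.0994  0.0632] Fdesk 19.593579185509274 6.190289650926245 -13.987467825340541 0.029898449620749952 9.1167
```

Call:
{"api": "send_rows", "payload": {
  "moves": [
    [[-0.004, 0, 0], 0, 0.02],
    [[-0.008, 0, 0], 0, 0.02],
    [[-0.01, 0, 0], 0, 0.02],
    [[-0.012, 0, 0], 0, 0.02],
    [[-0.012, 0, 0], 0, 0.02]
  ]
}}

```text
clock: 9.53
ee_pos: [0.4977, 0.057, 0.0629]
ee_rot: [0.006, 0.108, 0.994, 0.002]
wrist_force: [6.5, 3.1, 1.9]
width: 0.0301
```

```bash
python3 st.py
```

```text
[-0.1663  0.0994  0.0629] Fdesk 5.7280642111374975 4.423928675491249 1.8643282408049133 0.03011660072953153 9.5333
```

Call:
{"api": "send_rows", "payload": {
  "moves": [
    [[-0.002, 0, 0], 0, 0.02],
    [[-0.004, 0, 0], 0, 0.02],
    [[-0.004, 0, 0], 0, 0.02]
  ]
}}

```text
clock: 9.78
ee_pos: [0.4993, 0.0566, 0.0628]
ee_rot: [0.003, 0.108, 0.994, 0.002]
wrist_force: [2.0, 3.3, 5.8]
width: 0.0303
```

```bash
python3 st.py
```

```text
[-0.1646  0.0994  0.0628] Fdesk 1.2564133188717457 3.6638992287007706 5.83367938006502 0.030317682998436485 9.7833
```

The support rests on the lock after about 7 mm of play. I open, rise and look.

Call:
{"api": "send_rows", "payload": {
  "moves": [
    [[0, 0, 0], 0, 0.06],
    [[0, 0, 0], 0, 0.06],
    [[0, 0, 0], 0, 0.06],
    [[0, 0, 0], 0, 0.06],
    [[0, 0, -0.03], 0, 0.06],
    [[0, 0, -0.07], 0, 0.06],
    [[0, 0, -0.11], 0, 0.06],
    [[0, 0, -0.13], 0, 0.06]
  ]
}}

```text
clock: 10.45
ee_pos: [0.4976, 0.0539, 0.1947]
ee_rot: [0.003, 0.109, 0.994, 0.001]
wrist_force: [0.9, 0.7, 1.0]
width: 0.0599
```

```bash
python3 - <<'E'
import st
from h import *
f=env.grab_frame("side"); cv2.imwrite("pics/s6.png",cv2.resize(f["img"][130:350,260:520],None,fx=2.6,fy=2.6)[:,:,::-1])
print("to right", shift(D(-.0425,-.0985,.18)), shift(D(-.1,-.0985,.18)))
E
```

```text
[-0.1657  0.0964  0.1947] Fdesk 0.7199898133279354 0.8426782640734027 1.000564554837303 0.05986968852682948 10.45
to right [-0.1212 -0.1956  0.018 ] [-0.0637 -0.1956  0.0174]
```

View pics/s6.png

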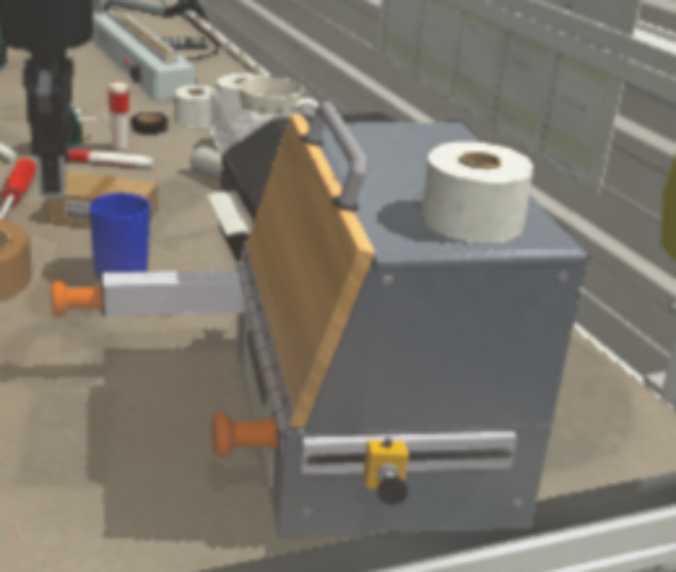

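The left support stays out with the arm clear. Next is the right one.

Call:
{"api": "send_rows", "payload": {
  "moves": [
    [[-0.04, -0.065, 0.018], 0, 0.06],
    [[-0.08, -0.13, 0.018], 0, 0.06],
    [[-0.08, -0.13, 0.018], 0, 0.06],
    [[-0.121, -0.196, 0.018], 0, 0.06],
    [[-0.121, -0.196, 0.018], 0, 0.06],
    [[-0.121, -0.196, 0.018], 0, 0.06],
    [[-0.121, -0.196, 0.018], 0, 0.06],
    [[-0.121, -0.196, 0.018], 0, 0.06],
    [[-0.121, -0.196, 0.018], 0, 0.06]
  ]
}}

```text
clock: 11.25
ee_pos: [0.571, -0.1617, 0.1714]
ee_rot: [-0.001, 0.108, 0.994, 0.001]
wrist_force: [0.3, -0.3, -0.7]
width: 0.06
```

```bash
python3 - <<'E'
import st
from h import *
print(shift(D(-.0425,-.0985,.060)))
E
```

```text
[-0.0476 -0.0983  0.1714] Fdesk 0.34765319568967096 -0.2543062955816652 -0.7489007653933745 0.059989466766631694 11.25
[-0.0053 -0.0003  0.1114]
```

Call:
{"api": "send_rows", "payload": {
  "moves": [
    [[-0.004, 0, 0.03], 0, 0.06],
    [[-0.004, 0, 0.06], 0, 0.06],
    [[-0.004, 0, 0.08], 0, 0.06],
    [[-0.004, 0, 0.1], 0, 0.06],
    [[-0.004, 0, 0.112], 0, 0.06],
    [[-0.004, 0, 0.112], 0, 0.06],
    [[-0.004, 0, 0.112], 0, 0.06]
  ]
}}

```text
clock: 11.83
ee_pos: [0.5754, -0.1623, 0.0603]
ee_rot: [-0.0, 0.107, 0.994, 0.0]
wrist_force: [-0.3, -0.4, 0.3]
width: 0.0603
```

```bash
python3 - <<'E'
import st
from h import *
f=env.grab_frame("wrist"); save(f,"w7")
E
```

```text
[-0.0432 -0.098   0.0603] Fdesk -0.2207187889713636 -0.4944033434998829 0.3293667160638813 0.060279621479282154 11.8333
```

View pics/w7.png

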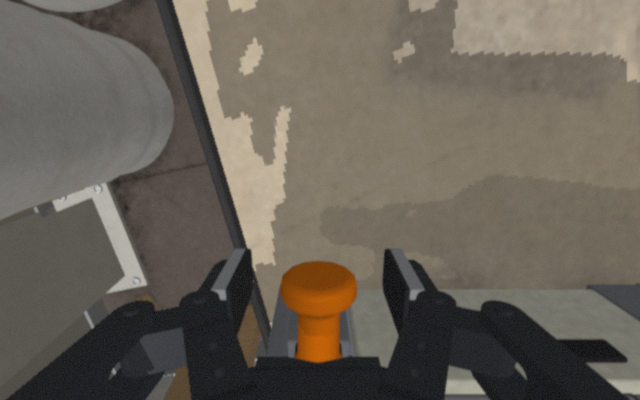

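The right head is centred at (318,290). I close on it.

Call:
{"api": "send_rows", "payload": {
  "moves": [
    [[0, 0, 0], 0, 0.05],
    [[0, 0, 0], 0, 0.04],
    [[0, 0, 0], 0, 0.02],
    [[0, 0, 0], 0, 0.02],
    [[0, 0, 0], 0, 0.02],
    [[0, 0, 0], 0, 0.02]
  ],
  "force": 40
}}

```text
clock: 12.38
ee_pos: [0.5771, -0.1624, 0.0623]
ee_rot: [0.002, 0.108, 0.994, 0.001]
wrist_force: [-1.0, 2.3, 5.9]
width: 0.0303
```

```bash
python3 st.py
```

```text
[-0.0415 -0.0976  0.0623] Fdesk -1.447042667179001 2.0265246653808138 5.938577638962418 0.030250674251361093 12.3833
```

Call:
{"api": "send_rows", "payload": {
  "moves": [
    [[0.01, 0, 0], 0, 0.02],
    [[0.02, 0, 0], 0, 0.02],
    [[0.03, 0, 0], 0, 0.02],
    [[0.04, 0, 0], 0, 0.02],
    [[0.05, 0, 0], 0, 0.02],
    [[0.06, 0, 0], 0, 0.02],
    [[0.065, 0, 0], 0, 0.02],
    [[0.07, 0, 0], 0, 0.02]
  ]
}}

```text
clock: 13.05
ee_pos: [0.5114, -0.1479, 0.0623]
ee_rot: [0.005, 0.108, 0.994, 0.001]
wrist_force: [5.3, 1.6, 1.4]
width: 0.0302
```

```bash
python3 st.py
```

```text
[-0.1088 -0.0977  0.0623] Fdesk 4.832349425583308 2.6564512212997005 1.3634015994972104 0.030232823794805557 13.05
```

The right support is about 67 mm out.

Call:
{"api": "send_rows", "payload": {
  "moves": [
    [[0.004, 0, 0], 0, 0.02],
    [[0.008, 0, 0], 0, 0.02],
    [[0.01, 0, 0], 0, 0.02],
    [[0.012, 0, 0], 0, 0.02]
  ]
}}

```text
clock: 13.38
ee_pos: [0.4998, -0.1453, 0.0623]
ee_rot: [0.005, 0.108, 0.994, 0.001]
wrist_force: [6.0, 3.0, 0.2]
width: 0.0301
```

Call:
{"api": "send_rows", "payload": {
  "moves": [
    [[0.002, 0, 0], 0, 0.02],
    [[0.004, 0, 0], 0, 0.02]
  ]
}}

```text
clock: 13.55
ee_pos: [0.4962, -0.1445, 0.0623]
ee_rot: [0.005, 0.108, 0.994, 0.001]
wrist_force: [6.6, 3.4, 0.5]
width: 0.0301
```

Call:
{"api": "send_rows", "payload": {
  "moves": [
    [[0.002, 0, 0], 0, 0.02],
    [[0.004, 0, 0], 0, 0.02]
  ]
}}

```text
clock: 13.72
ee_pos: [0.4921, -0.1437, 0.0623]
ee_rot: [0.005, 0.108, 0.994, 0.001]
wrist_force: [5.9, 2.4, 0.3]
width: 0.0301
```

Call:
{"api": "send_rows", "payload": {
  "moves": [
    [[0.002, 0, 0], 0, 0.02],
    [[0.004, 0, 0], 0, 0.02]
  ]
}}

```text
clock: 13.88
ee_pos: [0.4883, -0.1428, 0.0623]
ee_rot: [0.005, 0.108, 0.994, 0.001]
wrist_force: [6.6, 1.6, 0.8]
width: 0.0303
```

Call:
{"api": "send_rows", "payload": {
  "moves": [
    [[0.002, 0, 0], 0, 0.02],
    [[0.004, 0, 0], 0, 0.02]
  ]
}}

```text
clock: 14.05
ee_pos: [0.4844, -0.1419, 0.0623]
ee_rot: [0.005, 0.108, 0.994, 0.001]
wrist_force: [6.3, 3.1, 1.8]
width: 0.0303
```

Call:
{"api": "send_rows", "payload": {
  "moves": [
    [[0.002, 0, 0], 0, 0.02],
    [[0.004, 0, 0], 0, 0.02]
  ]
}}

```text
clock: 14.22
ee_pos: [0.4829, -0.1416, 0.0624]
ee_rot: [0.007, 0.108, 0.994, -0.0]
wrist_force: [13.1, 0.5, -7.2]
width: 0.0303
```

The stop came on suddenly at about 96 mm. A little more pull to confirm it.

Call:
{"api": "send_rows", "payload": {
  "moves": [
    [[0.002, 0, 0], 0, 0.02],
    [[0.004, 0, 0], 0, 0.02],
    [[0.004, 0, 0], 0, 0.02]
  ]
}}

```text
clock: 14.47
ee_pos: [0.4826, -0.1416, 0.0626]
ee_rot: [0.011, 0.108, 0.994, -0.001]
wrist_force: [18.7, -0.3, -12.7]
width: 0.0296
```

```bash
python3 st.py
```

```text
[-0.1382 -0.0977  0.0626] Fdesk 18.367648987162134 3.7192853649519746 -12.7095467176678 0.0295900208113686 14.4667
```

Firm stop. Ease back 14 mm and see whether it holds.

Call:
{"api": "send_rows", "payload": {
  "moves": [
    [[-0.004, 0, 0], 0, 0.02],
    [[-0.008, 0, 0], 0, 0.02],
    [[-0.011, 0, 0], 0, 0.02],
    [[-0.014, 0, 0], 0, 0.02],
    [[-0.016, 0, 0], 0, 0.02],
    [[-0.016, 0, 0], 0, 0.02]
  ]
}}

```text
clock: 14.97
ee_pos: [0.4899, -0.1431, 0.0622]
ee_rot: [0.002, 0.108, 0.994, 0.001]
wrist_force: [1.7, 4.3, 8.0]
width: 0.0302
```

```bash
python3 st.py
```

```text
[-0.1308 -0.0977  0.0622] Fdesk 0.7082861750322441 4.606361366040866 7.97958538175348 0.030187647023737302 14.9667
```

It holds after the play. Release, rise and check.

Call:
{"api": "send_rows", "payload": {
  "moves": [
    [[0, 0, 0], 0, 0.06],
    [[0, 0, 0], 0, 0.06],
    [[0, 0, 0], 0, 0.06],
    [[0, 0, 0], 0, 0.06],
    [[0, 0, -0.03], 0, 0.06],
    [[0, 0, -0.07], 0, 0.06],
    [[0, 0, -0.11], 0, 0.06],
    [[0, 0, -0.15], 0, 0.06],
    [[0, 0, -0.19], 0, 0.06],
    [[0, 0, -0.23], 0, 0.06]
  ]
}}

```text
clock: 15.8
ee_pos: [0.4867, -0.145, 0.2922]
ee_rot: [-0.0, 0.109, 0.994, -0.0]
wrist_force: [0.7, -0.4, 0.0]
width: 0.0597
```

Call:
{"api": "send_rows", "payload": {
  "moves": [
    [[0, 0.04, -0.03], 1.2, 0.06],
    [[0, 0.08, -0.06], 2.4, 0.06],
    [[0, 0.097, -0.06], 3.6, 0.05],
    [[0, 0.097, -0.06], 4.8, 0.05],
    [[0, 0.097, -0.06], 6, 0.05],
    [[0, 0.097, -0.06], 7.2, 0.05],
    [[0, 0.097, -0.06], 8.4, 0.05],
    [[0, 0.097, -0.06], 9.6, 0.05],
    [[0, 0.097, -0.06], 10.8, 0.05],
    [[0, 0.097, -0.06], 12, 0.05]
  ]
}}

```text
clock: 16.63
ee_pos: [0.5081, -0.0504, 0.3499]
ee_rot: [-0.0, 0.665, 0.747, -0.001]
wrist_force: [-0.6, -0.5, -0.0]
width: 0.0499
```

```bash
python3 - <<'E'
import st
from h import *
print(env.get_state()["joints"])
f=env.grab_frame("side"); cv2.imwrite("pics/s8.png",cv2.resize(f["img"][100:350,240:520],None,fx=2.4,fy=2.4)[:,:,::-1])
Q=todesk(cloud(f,np.ones((400,640),bool)))
for sg in(1,-1):
    s=(abs(Q[:,1]-sg*.0985)<.025)&(Q[:,2]>.06)&(Q[:,2]<.105)&(Q[:,0]>-.22)&(Q[:,0]<-.03)
    print(sg,np.sort(Q[s][:,0])[:12])
s=(abs(Q[:,1])<.05)&(Q[:,2]>.262)&(Q[:,2]<.295)&(Q[:,0]>0)&(Q[:,0]<.08); print("rail",Q[s].min(0),Q[s].max(0),Q[s].mean(0))
s=env.get_state(); T=rot(s["ee_rot"]); 
print("toolx ang",np.degrees(np.arctan2(T[1,0],T[0,0])), "rail above",shift(D(.053,0,.32)))
E
```

```text
[-0.133  -0.0031  0.3499] Fdesk -0.4652809135753763 -0.6198649176218854 -0.02503356468903846 0.04993070874395064 16.6333
[-0.3534  0.2071  0.5262  1.3866 -0.1028  1.5764  0.2799]
1 [-0.1709 -0.1705 -0.1705 -0.1704 -0.1704 -0.1703 -0.1703 -0.1703 -0.1702
 -0.1702 -0.1702 -0.1701]
-1 [-0.1346 -0.1344 -0.1343 -0.1342 -0.1342 -0.1342 -0.1342 -0.1341 -0.134
 -0.134  -0.134  -0.134 ]
rail [ 0.0467 -0.0493  0.2721] [0.058  0.0492 0.2819] [ 0.0509 -0.0028  0.2791]
toolx ang 96.48099197143203 rail above [-0.0573  0.177   0.0297]
```

View pics/s8.png

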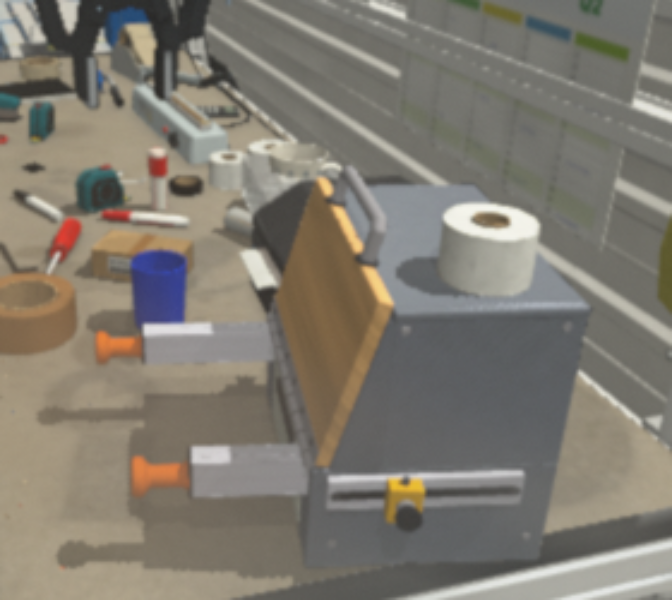

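Both supports stay out on their own: the left head is at x=-0.170 and the right at -0.134 in the desk frame. I finish the spin and go above the rail.

Call:
{"api": "send_rows", "payload": {
  "moves": [
    [[-0.01, 0.03, 0.01], 1.15, 0.045],
    [[-0.02, 0.06, 0.02], 2.3, 0.045],
    [[-0.03, 0.09, 0.02], 3.15, 0.045],
    [[-0.04, 0.12, 0.03], 3.15, 0.045],
    [[-0.05, 0.15, 0.03], 3.15, 0.045],
    [[-0.057, 0.177, 0.03], 3.15, 0.045],
    [[-0.057, 0.177, 0.03], 3.15, 0.045],
    [[-0.057, 0.177, 0.03], 3.15, 0.045],
    [[-0.057, 0.177, 0.03], 3.15, 0.045],
    [[-0.057, 0.177, 0.03], 3.15, 0.045]
  ]
}}

```text
clock: 17.52
ee_pos: [0.6903, -0.0847, 0.3217]
ee_rot: [0.0, 0.776, 0.631, 0.0]
wrist_force: [-0.4, 0.5, 0.6]
width: 0.0451
```

```bash
python3 - <<'E'
import st
from h import *
s=env.get_state(); T=rot(s["ee_rot"]); 
print("toolx ang",np.degrees(np.arctan2(T[1,0],T[0,0])), "rail grip",shift(D(.0525,0,.255)))
f=env.grab_frame("wrist"); save(f,"w9")
Q=todesk(cloud(f,np.ones((400,640),bool)))
m=(abs(Q[:,1])<.05)&(Q[:,2]>.262)&(Q[:,2]<.295)&(Q[:,0]>0)&(Q[:,0]<.08); print("rail",Q[m].min(0),Q[m].max(0),Q[m].mean(0))
E
```

```text
[0.0524 0.0026 0.3217] Fdesk -0.5225270521591786 0.3694347685621851 0.5808432531292268 0.04514741618955332 17.5167
toolx ang 78.22081831045573 rail grip [-0.0027  0.      0.0667]
rail [ 0.0473 -0.05    0.2749] [0.0593 0.0499 0.283 ] [0.0532 0.0037 0.2801]
```

View pics/w9.png

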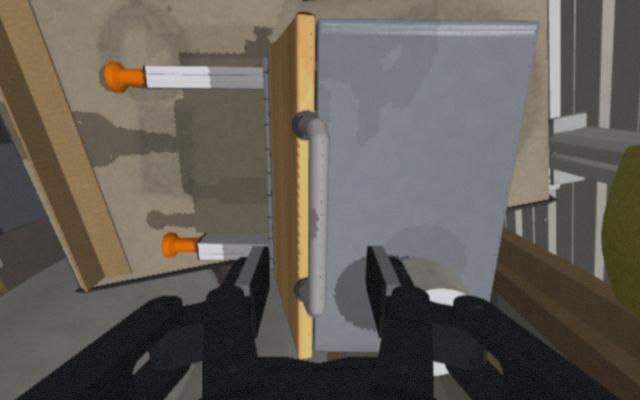

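The rail at column ~318 is centred between the pads (260–375). I descend and grip lightly.

Call:
{"api": "send_rows", "payload": {
  "moves": [
    [[-0.002, 0.001, 0.02], 0, 0.045],
    [[-0.002, 0.001, 0.04], 0, 0.045],
    [[-0.002, 0.001, 0.055], 0, 0.045],
    [[-0.002, 0.001, 0.065], 0, 0.045],
    [[-0.002, 0.001, 0.065], 0, 0.03],
    [[-0.002, 0.001, 0.065], 0, 0.02],
    [[-0.002, 0.001, 0.065], 0, 0.005],
    [[-0.002, 0.001, 0.065], 0, 0.005],
    [[-0.002, 0.001, 0.065], 0, 0.005],
    [[-0.002, 0.001, 0.065], 0, 0.005]
  ],
  "force": 25
}}

```text
clock: 18.4
ee_pos: [0.6901, -0.0861, 0.2571]
ee_rot: [-0.001, 0.776, 0.631, -0.001]
wrist_force: [-5.5, 1.3, 1.0]
width: 0.0108
```

```bash
python3 - <<'E'
import st
from h import *
f=env.grab_frame("side"); cv2.imwrite("pics/s10.png",cv2.resize(f["img"][100:350,240:520],None,fx=2.4,fy=2.4)[:,:,::-1])
E
```

```text
[0.0524 0.0012 0.2571] Fdesk -5.688971818362633 0.07109779518236103 0.997694113127542 0.010839303027250478 18.4
```

View pics/s10.png

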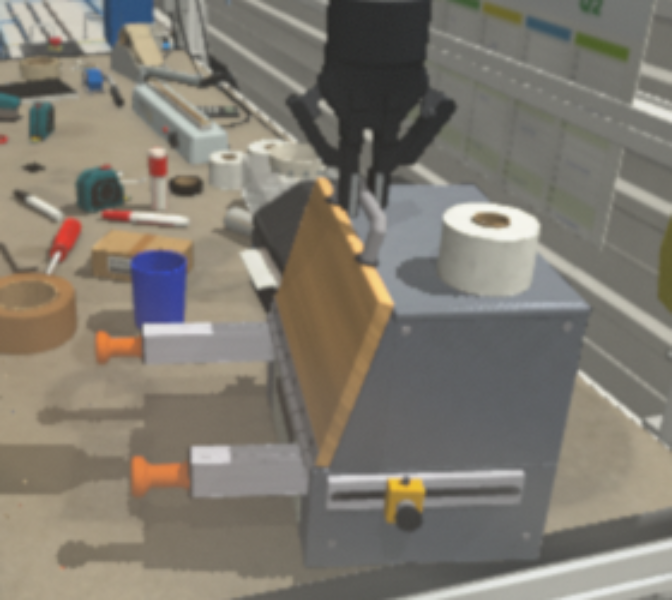

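```bash
python3 - <<'E'
from h import *
s=env.get_state(); T=rot(s["ee_rot"]); print("tooly·ex,ey",T[:,1]@ex,T[:,1]@ey)
def p(t):
    a=np.radians(15-t); return np.array([.182*np.sin(a)+.006*np.cos(a), .182*np.cos(a)-.006*np.sin(a)])
th=[0,25,50,75,90,105]
for a,b in zip(th[:-1],th[1:]):
    print(a,b)
    for t in np.linspace(a,b,11)[1:]:
        d=p(t)-p(a); print([0,round(d[0],4),round(-d[1],4)])
E
```

```text
tooly·ex,ey 0.9999289291469746 0.011544472407207906
0 25
[0, np.float64(-0.0077), np.float64(-0.0021)]
[0, np.float64(-0.0154), np.float64(-0.0039)]
[0, np.float64(-0.0232), np.float64(-0.0054)]
[0, np.float64(-0.0311), np.float64(-0.0065)]
[0, np.float64(-0.039), np.float64(-0.0073)]
[0, np.float64(-0.0469), np.float64(-0.0078)]
[0, np.float64(-0.0548), np.float64(-0.0078)]
[0, np.float64(-0.0628), np.float64(-0.0076)]
[0, np.float64(-0.0707), np.float64(-0.007)]
[0, np.float64(-0.0786), np.float64(-0.006)]
25 50
[0, np.float64(-0.0078), np.float64(0.0013)]
[0, np.float64(-0.0156), np.float64(0.0029)]
[0, np.float64(-0.0233), np.float64(0.0049)]
[0, np.float64(-0.0309), np.float64(0.0072)]
[0, np.float64(-0.0384), np.float64(0.0098)]
[0, np.float64(-0.0458), np.float64(0.0128)]
[0, np.float64(-0.053), np.float64(0.0161)]
[0, np.float64(-0.0601), np.float64(0.0197)]
[0, np.float64(-0.067), np.float64(0.0236)]
[0, np.float64(-0.0738), np.float64(0.0277)]
50 75
[0, np.float64(-0.0066), np.float64(0.0045)]
[0, np.float64(-0.0129), np.float64(0.0093)]
[0, np.float64(-0.0191), np.float64(
[... 533 characters left out ...]
np.float64(0.021)]
[0, np.float64(-0.0131), np.float64(0.0254)]
[0, np.float64(-0.0149), np.float64(0.0298)]
[0, np.float64(-0.0166), np.float64(0.0342)]
[0, np.float64(-0.0182), np.float64(0.0388)]
[0, np.float64(-0.0196), np.float64(0.0433)]
90 105
[0, np.float64(-0.0013), np.float64(0.0046)]
[0, np.float64(-0.0025), np.float64(0.0092)]
[0, np.float64(-0.0036), np.float64(0.0138)]
[0, np.float64(-0.0046), np.float64(0.0185)]
[0, np.float64(-0.0054), np.float64(0.0232)]
[0, np.float64(-0.0061), np.float64(0.0279)]
[0, np.float64(-0.0067), np.float64(0.0326)]
[0, np.float64(-0.0072), np.float64(0.0374)]
[0, np.float64(-0.0075), np.float64(0.0421)]
[0, np.float64(-0.0078), np.float64(0.0469)]
```

Call:
{"api": "send_rows", "payload": {
  "moves": [
    [[0, -0.008, -0.002], 0, 0.005],
    [[0, -0.015, -0.004], 0, 0.005],
    [[0, -0.023, -0.005], 0, 0.005],
    [[0, -0.031, -0.0065], 0, 0.005],
    [[0, -0.039, -0.0075], 0, 0.005],
    [[0, -0.047, -0.008], 0, 0.005],
    [[0, -0.055, -0.008], 0, 0.005],
    [[0, -0.063, -0.0075], 0, 0.005],
    [[0, -0.071, -0.007], 0, 0.005],
    [[0, -0.0786, -0.006], 0, 0.005]
  ]
}}

```text
clock: 19.28
ee_pos: [0.6162, -0.0698, 0.2642]
ee_rot: [0.002, 0.776, 0.631, 0.003]
wrist_force: [0.9, 2.0, 2.3]
width: 0.0108
```

```bash
python3 - <<'E'
import st
from h import *
f=env.grab_frame("side"); cv2.imwrite("pics/s11.png",cv2.resize(f["img"][100:350,240:520],None,fx=2.4,fy=2.4)[:,:,::-1])
E
```

```text
[-0.0233  0.0012  0.2642] Fdesk 0.48328705874449446 2.132664496288255 2.3339598447088696 0.010809695003073128 19.2833
```

View pics/s11.png

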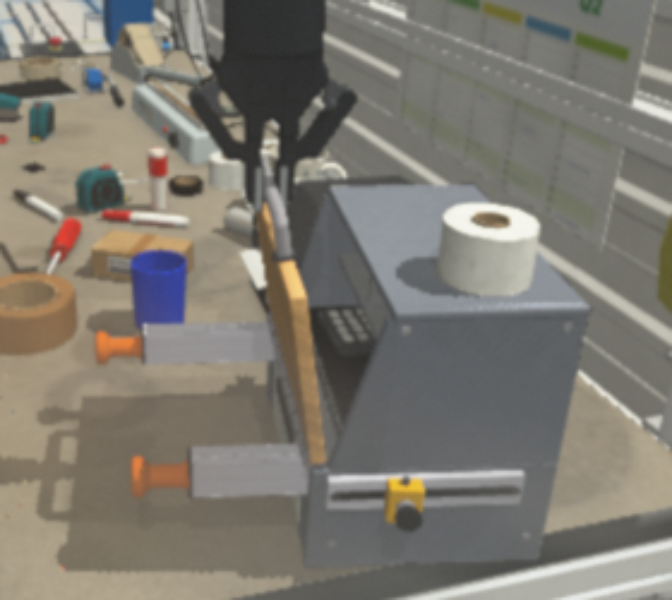

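The flap follows the arm with low forces, so I carry on along the arc.

Call:
{"api": "send_rows", "payload": {
  "moves": [
    [[0, -0.008, 0.0013], 0, 0.005],
    [[0, -0.0155, 0.003], 0, 0.005],
    [[0, -0.0233, 0.005], 0, 0.005],
    [[0, -0.031, 0.007], 0, 0.005],
    [[0, -0.0385, 0.01], 0, 0.005],
    [[0, -0.046, 0.013], 0, 0.005],
    [[0, -0.053, 0.016], 0, 0.005],
    [[0, -0.06, 0.02], 0, 0.005],
    [[0, -0.067, 0.0235], 0, 0.005],
    [[0, -0.074, 0.028], 0, 0.005]
  ]
}}

```text
clock: 20.17
ee_pos: [0.5432, -0.0538, 0.2352]
ee_rot: [0.0, 0.776, 0.631, 0.002]
wrist_force: [-0.2, 2.6, 0.9]
width: 0.0107
```

```bash
python3 st.py
```

```text
[-0.098   0.0011  0.2352] Fdesk -0.7617848698404726 2.457975335125709 0.8579462848996612 0.010678370344255958 20.1667
```

Call:
{"api": "send_rows", "payload": {
  "moves": [
    [[0, -0.0065, 0.0045], 0, 0.005],
    [[0, -0.013, 0.0093], 0, 0.005],
    [[0, -0.019, 0.0143], 0, 0.005],
    [[0, -0.025, 0.0196], 0, 0.005],
    [[0, -0.0307, 0.025], 0, 0.005],
    [[0, -0.036, 0.031], 0, 0.005],
    [[0, -0.0413, 0.037], 0, 0.005],
    [[0, -0.0462, 0.0432], 0, 0.005],
    [[0, -0.051, 0.05], 0, 0.005],
    [[0, -0.055, 0.0563], 0, 0.005]
  ]
}}

```text
clock: 21.0
ee_pos: [0.4881, -0.0419, 0.1767]
ee_rot: [-0.001, 0.776, 0.631, 0.001]
wrist_force: [-0.4, 6.4, -0.5]
width: 0.0109
```

```bash
python3 - <<'E'
import st
from h import *
f=env.grab_frame("side"); cv2.imwrite("pics/s12.png",cv2.resize(f["img"][100:350,240:520],None,fx=2.4,fy=2.4)[:,:,::-1])
E
```

```text
[-0.1544  0.0008  0.1767] Fdesk -1.8028857315901576 6.136240390756016 -0.4531726907272413 0.010895231697223435 21.0
```

View pics/s12.png

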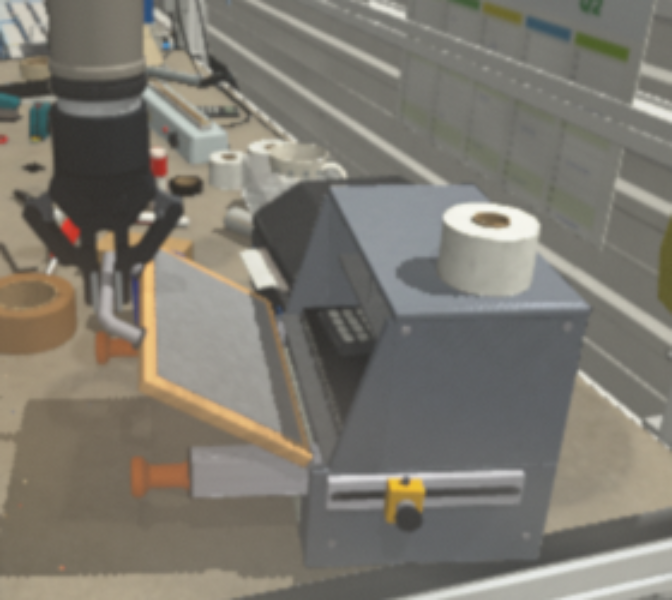

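Call:
{"api": "send_rows", "payload": {
  "moves": [
    [[0.001, -0.0025, 0.004], 0, 0.005],
    [[0.001, -0.005, 0.008], 0, 0.005],
    [[0.002, -0.007, 0.0125], 0, 0.005],
    [[0.002, -0.009, 0.0167], 0, 0.005],
    [[0.002, -0.011, 0.021], 0, 0.005],
    [[0.002, -0.013, 0.0255], 0, 0.005],
    [[0.002, -0.015, 0.03], 0, 0.005],
    [[0.002, -0.0165, 0.034], 0, 0.005],
    [[0.002, -0.018, 0.039], 0, 0.005],
    [[0.002, -0.0195, 0.0433], 0, 0.005]
  ]
}}

```text
clock: 21.88
ee_pos: [0.4688, -0.0379, 0.1329]
ee_rot: [-0.001, 0.776, 0.631, -0.001]
wrist_force: [-1.0, 4.4, 0.3]
width: 0.0109
```

```bash
python3 st.py
```

```text
[-0.1741  0.0006  0.1329] Fdesk -1.9611405203492613 4.060197422689962 0.26727349544690643 0.010852759939428738 21.8833
```

Call:
{"api": "send_rows", "payload": {
  "moves": [
    [[0, -0.0013, 0.0045], 0, 0.005],
    [[0, -0.0025, 0.009], 0, 0.005],
    [[0, -0.0036, 0.0138], 0, 0.005],
    [[0, -0.0046, 0.0185], 0, 0.005],
    [[0, -0.0054, 0.023], 0, 0.005],
    [[0, -0.006, 0.027], 0, 0.005],
    [[0, -0.0065, 0.031], 0, 0.005],
    [[0, -0.007, 0.034], 0, 0.005],
    [[0, -0.0072, 0.037], 0, 0.005],
    [[0, -0.0075, 0.039], 0, 0.005]
  ]
}}

```text
clock: 22.72
ee_pos: [0.4613, -0.0362, 0.0938]
ee_rot: [-0.001, 0.776, 0.631, -0.001]
wrist_force: [-2.6, 4.9, -1.0]
width: 0.0109
```

```bash
python3 - <<'E'
import st
from h import *
f=env.grab_frame("side"); cv2.imwrite("pics/s13.png",cv2.resize(f["img"][100:350,240:520],None,fx=2.4,fy=2.4)[:,:,::-1])
E
```

```text
[-0.1817  0.0006  0.0938] Fdesk -3.602273744403457 4.237794659723465 -0.9828044530210087 0.01090384619665581 22.7167
```

View pics/s13.png

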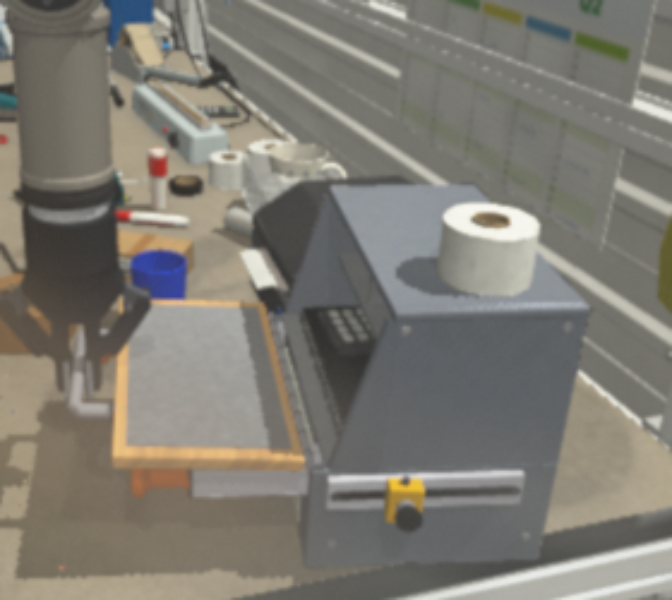

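Nearly level. I go down in 1 mm steps while feeling for contact.

Call:
{"api": "send_rows", "payload": {
  "moves": [
    [[0, 0, 0.001], 0, 0.005],
    [[0, 0, 0.002], 0, 0.005],
    [[0, 0, 0.003], 0, 0.005],
    [[0, 0, 0.004], 0, 0.005],
    [[0, 0, 0.004], 0, 0.005]
  ]
}}

```text
clock: 23.18
ee_pos: [0.461, -0.0362, 0.0898]
ee_rot: [-0.001, 0.776, 0.631, -0.001]
wrist_force: [-2.7, 5.4, -1.6]
width: 0.0106
```

```bash
python3 st.py
```

```text
[-0.1821  0.0006  0.0898] Fdesk -3.7987870552544116 4.716848508739319 -1.6108104754374784 0.010573254286982615 23.1833
```

Call:
{"api": "send_rows", "payload": {
  "moves": [
    [[0, 0, 0.001], 0, 0.005],
    [[0, 0, 0.002], 0, 0.005],
    [[0, 0, 0.002], 0, 0.005]
  ]
}}

```text
clock: 23.43
ee_pos: [0.4608, -0.0361, 0.0877]
ee_rot: [-0.001, 0.776, 0.631, -0.001]
wrist_force: [-3.4, 5.2, -0.7]
width: 0.0111
```

```bash
python3 st.py
```

```text
[-0.1822  0.0006  0.0877] Fdesk -4.48823901561801 4.349501612980996 -0.7127591414330917 0.011078535330124971 23.4333
```

Call:
{"api": "send_rows", "payload": {
  "moves": [
    [[0, 0, 0.001], 0, 0.005],
    [[0, 0, 0.002], 0, 0.005],
    [[0, 0, 0.002], 0, 0.005]
  ]
}}

```text
clock: 23.68
ee_pos: [0.4607, -0.0361, 0.0857]
ee_rot: [-0.001, 0.776, 0.631, -0.001]
wrist_force: [-3.2, 4.2, -0.7]
width: 0.0107
```

```bash
python3 - <<'E'
import st
from h import *
for n in("side","top"):
    f=env.grab_frame(n)
    Q=todesk(cloud(f,np.ones((400,640),bool)))
    for y in(-.11,-.08,.08,.11):
        s=(abs(Q[:,1]-y)<.012)&(Q[:,2]>.08)&(Q[:,2]<.14)&(Q[:,0]>-.145)&(Q[:,0]<-.02); P=Q[s]
        if len(P)>10: print(n,y,len(P),np.polyfit(P[:,0],P[:,2],1))
E
```

```text
[-0.1823  0.0006  0.0857] Fdesk -3.9853854839607035 3.422274251392248 -0.7499366519459741 0.010704969826534882 23.6833
side -0.11 871 [-0.0245  0.1029]
side -0.08 498 [-0.0161  0.1137]
side 0.08 240 [-0.0156  0.1138]
side 0.11 190 [-0.0189  0.1134]
top -0.11 344 [-0.0192  0.1126]
top -0.08 260 [-0.0212  0.1124]
top 0.08 410 [-0.0104  0.1134]
top 0.11 413 [-0.0234  0.1119]
```

The surface slope is about 1°, so roughly 3 mm remain.

Call:
{"api": "send_rows", "payload": {
  "moves": [
    [[0, 0, 0.001], 0, 0.005],
    [[0, 0, 0.002], 0, 0.005],
    [[0, 0, 0.002], 0, 0.005]
  ]
}}

```text
clock: 24.03
ee_pos: [0.4606, -0.0361, 0.0837]
ee_rot: [-0.002, 0.776, 0.631, -0.001]
wrist_force: [-1.6, 5.8, -2.0]
width: 0.0109
```

Call:
{"api": "send_rows", "payload": {
  "moves": [
    [[0, 0, 0.001], 0, 0.005],
    [[0, 0, 0.002], 0, 0.005],
    [[0, 0, 0.002], 0, 0.005]
  ]
}}

```text
clock: 24.28
ee_pos: [0.4606, -0.036, 0.0818]
ee_rot: [-0.002, 0.776, 0.631, -0.001]
wrist_force: [-1.2, 5.2, -0.6]
width: 0.0107
```

```bash
cat > fl.py <<'E'
import st
from h import *
for n in("side","top"):
    f=env.grab_frame(n)
    Q=todesk(cloud(f,np.ones((400,640),bool)))
    for y in(-.11,-.08,.08,.11):
        s=(abs(Q[:,1]-y)<.012)&(Q[:,2]>.08)&(Q[:,2]<.14)&(Q[:,0]>-.145)&(Q[:,0]<-.02); P=Q[s]
        if len(P)>10: print(n,y,len(P),np.polyfit(P[:,0],P[:,2],1))
    cv2.imwrite(f"pics/fl_{n}_{int(st.s['clock']*100)}.png",(cv2.resize(f["img"][100:350,240:520] if n=="side" else f["img"][100:280,220:480],None,fx=2.4,fy=2.4))[:,:,::-1])
E
python3 fl.py
```

```text
[-0.1825  0.0006  0.0818] Fdesk -2.3371275054434983 4.852271606760883 -0.6120728615918125 0.01073545216704232 24.2833
side -0.11 835 [-0.0215  0.1028]
side -0.08 494 [0.0051 0.1136]
side 0.08 233 [0.0039 0.1137]
side 0.11 189 [0.0048 0.1135]
top -0.11 339 [0.0093 0.1131]
top -0.08 268 [0.0065 0.1128]
top 0.08 411 [0.0107 0.1132]
top 0.11 415 [0.0018 0.1121]
```

Call:
{"api": "send_rows", "payload": {
  "moves": [
    [[0, 0, 0.001], 0, 0.005],
    [[0, 0, 0.001], 0, 0.005],
    [[0, 0, 0.001], 0, 0.005]
  ]
}}

```text
clock: 24.63
ee_pos: [0.4606, -0.036, 0.0814]
ee_rot: [-0.002, 0.776, 0.631, -0.001]
wrist_force: [-4.2, 5.4, 3.4]
width: 0.0112
```

```bash
python3 fl.py
```

```text
[-0.1825  0.0006  0.0814] Fdesk -5.289961410633536 4.342902558319814 3.402893355054941 0.011222462909363979 24.6333
side -0.11 830 [-0.0171  0.1032]
side -0.08 507 [0.0048 0.1135]
side 0.08 236 [0.0028 0.1135]
side 0.11 188 [0.006  0.1135]
top -0.11 341 [0.0106 0.113 ]
top -0.08 269 [0.0068 0.1128]
top 0.08 416 [0.0097 0.113 ]
top 0.11 412 [0.0072 0.1123]
```

The flap rests on the supports: the force rises and the slope is within 0.5°. I open slightly (the gap to the flap edge is small) and lift out.

Call:
{"api": "send_rows", "payload": {
  "moves": [
    [[0, -0.002, 0], 0, 0.012],
    [[0, -0.002, 0], 0, 0.024],
    [[0, -0.002, 0], 0, 0.024],
    [[0, -0.002, 0], 0, 0.024],
    [[0, -0.002, 0], 0, 0.024]
  ]
}}

```text
clock: 25.15
ee_pos: [0.4609, -0.0374, 0.0819]
ee_rot: [0.001, 0.776, 0.63, -0.0]
wrist_force: [-0.0, -0.3, -0.4]
width: 0.0239
```

```bash
python3 - <<'E'
import st
from h import *
f=env.grab_frame("wrist"); save(f,"w14")
E
```

```text
[-0.1819 -0.0007  0.0819] Fdesk 0.05951175064477053 -0.30939080645175804 -0.39084256083115954 0.023935107025607662 25.15
```

View pics/w14.png

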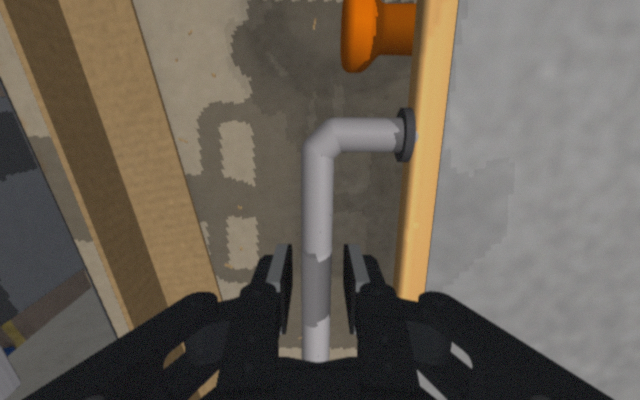

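The jaws are free on both sides of the rail with zero force. I lift straight up.

Call:
{"api": "send_rows", "payload": {
  "moves": [
    [[0, 0, -0.01], 0, 0.024],
    [[0, 0, -0.025], 0, 0.024],
    [[0, 0, -0.045], 0, 0.024],
    [[0, 0, -0.07], 0, 0.024],
    [[0, 0, -0.1], 0, 0.024],
    [[0, 0, -0.13], 0, 0.024],
    [[0, 0, -0.16], 0, 0.024],
    [[0, 0, -0.19], 0, 0.03],
    [[0, 0, -0.2], 0, 0.03],
    [[0, 0, -0.2], 0, 0.03]
  ]
}}

```text
clock: 26.03
ee_pos: [0.4626, -0.037, 0.2854]
ee_rot: [0.002, 0.776, 0.631, 0.003]
wrist_force: [0.3, -0.9, -0.9]
width: 0.0299
```

```bash
python3 fl.py; ls pics | tail -8; python3 - <<'E'
from h import *
f=env.grab_frame("side")
for q in ("cup","tape","carton","roll_top"):
    print(q,[(round(d["p"],2),d["pixel"],world(f,d["pixel"]).round(3)) for d in env.search_frame(f,q)[:1]])
E
```

```text
[-0.1803  0.0001  0.2854] Fdesk 0.43625234046232475 -0.7907896373174641 -0.9269344394002678 0.029882188982317055 26.0333
side -0.11 823 [-0.0173  0.1032]
side -0.08 503 [0.0078 0.1138]
side 0.08 283 [0.0036 0.1136]
side 0.11 242 [0.0052 0.1136]
top -0.11 139 [-0.0116  0.1118]
top -0.08 153 [0.0146 0.1134]
top 0.08 411 [0.0056 0.1126]
top 0.11 417 [0.0091 0.1128]
top0.png
top1.png
w14.png
w2.png
w3.png
w7.png
w9.png
wrist0.png
cup [(0.97, [307.6, 215.1], array([0.593, 0.197, 0.078]))]
tape [(0.65, [248.1, 226.7], array([0.437, 0.289, 0.017]))]
carton [(0.84, [294.7, 203.2], array([0.592, 0.364, 0.041]))]
roll_top [(0.66, [445.5, 202.0], array([ 0.736, -0.204,  0.275]))]
```

```bash
ls -t pics | head -2; cp $(ls -t pics/fl_side*|head -1) pics/last_s.png; cp $(ls -t pics/fl_top*|head -1) pics/last_t.png
```

```text
fl_top_2603.png
fl_side_2603.png
```

View pics/last_s.png

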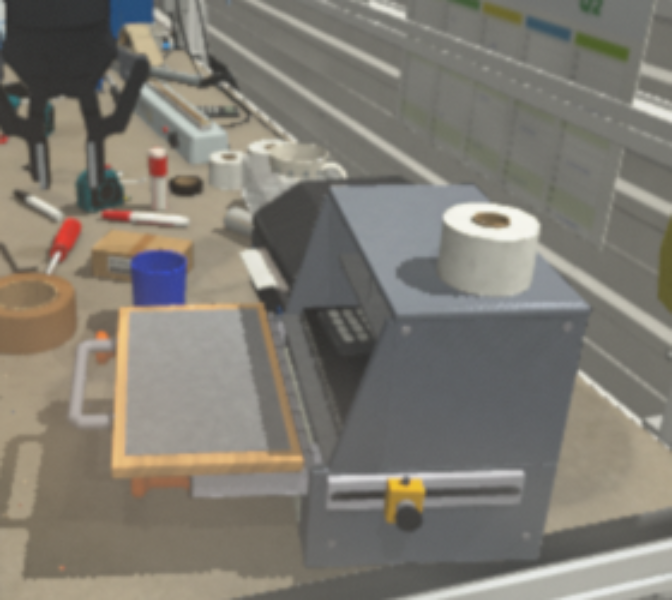

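View pics/last_t.png

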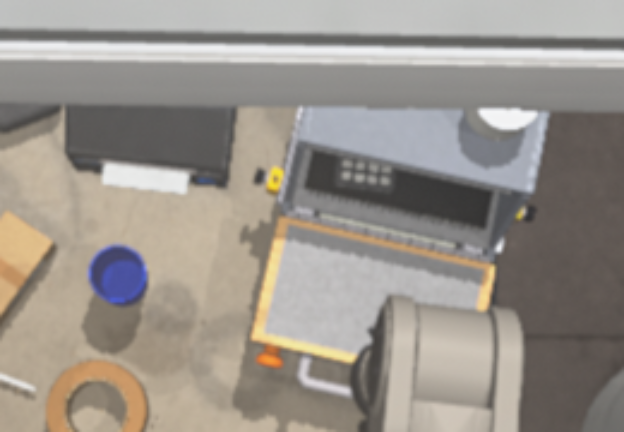

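The side view shows the flap lying level on both supports and the gripper clear of everything. The bystanders have not moved. I hand in the job.

```bash
python3 -c "
from station import env
print(env.finish_job())"
```

```text
the job is handed in; nothing more can be done
None
```

The desk is ready for writing: both supports are locked out and the flap lies level on them. I handed the job in at about 26 s on the robot's clock; no verdict is reported.

- **Supports:** With the flap shut, I pulled each knob until the force jumped. The left stopped at about 131 mm and the right at about 97 mm. I pulled each with about 20 N at most along its travel, well under the 45 N at which a clamp slips. Each eased back about 7 mm onto its plunger, and a picture taken with the arm clear showed both still out. The play I measured is slightly more than the 6 mm or so you stated.
- **Flap:** I lowered it in one continuous grip of the rail, with forces around 6 N, until I felt it touch the supports. I then let go and lifted clear. After release the measured slope was mostly under 0.6°, unchanged from before release. The strips at the right edge gave a different slope and two others read up to 0.8°. I put those down to the cameras' view of the edge and of the arm.
- **Label roll, tape roll, cup and carton:** The last pictures show them where they were. The tape detection moved between pictures because it marks a different visible part of the roll.
- **Clamps:** I did not measure their slip. I judged them by the pull force, and by the right clamp and rail looking the same in the side pictures. The left clamp showed only in the top picture.

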